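Push the bench block home into the corner stop

ROBOT

A 7-joint arm with a two-finger parallel gripper is mounted at the origin on a cart in front of the work surface, level with it; the furniture and walls round the work are solid. World frame = base frame: x ahead of the robot, y to its left, z up, the work surface at z = 0. Lengths are in m, angles in rad, forces in N, time in s.
With the tool pointing down it reaches from about 0.4 to 0.875 m from the base axis. Payload 4.4 kg.
Tool frame: the origin (TCP) lies between the finger pads; the fingertips stand 8 mm ahead of it and the grasp point (between the pads) lies 11 mm behind it (manip.tcp_to_tips is the z of the fingertips in the tool frame, in m); z points along the fingers, y is the line along which they close (so a half turn about z gives the same grasp; the last joint's range is limited). The gripper opens to 85 mm and grips with 20 to 120 N. Pads are 22 mm wide; open, the fingers measure 114 mm over their backs; the gripper's body (76 mm by 85 mm) begins 54 mm behind the grasp point. The pads swing forward as they close: fully open they stand 13 mm farther back than shut.
Start: joints at [1.149, 0.628, 0.038, 1.517, -0.027, 0.996, -0.02], TCP at [0.226, -0.609, 0.239] pointing down, gripper open.
Joint ranges: [-3.06, 3.06], [-0.37, 2.12], [-1.25, 1.32], [0.18, 2.47], [-1.1, 4.24], [0.23, 1.98], [-2.94, 2.94]. Speed limits (rad/s): [2.57, 2.57, 3.14, 3.14, 3.14, 3.14, 3.14].

INTERFACE

Orientations are given as [roll, pitch, yaw] about the fixed x, y, z axes, in that order (R = Rz(yaw) Ry(pitch) Rx(roll)).
In Python, from bench import manip, vision, ticket, models gives the robot as it stands. The module is installed in compiled form; this text tells all that it offers.
- The arm moves only by the tool arm_command, never from a script. Its argument "moves" is a list of rows, each a list of 7 numbers: the shift along the world's x, y, z in m, then the turn, a rotation vector about the world's x, y, z in rad, then the gripper's target within -1 to 1 (fully open at 1, half-way at 0, shut at -1). In form: [[x, y, z, wx, wy, wz, gripper], ...]. A call has 1 to 8 rows; each row is the pose to reach, as a shift and turn from the pose commanded when the call began; what a row does not reach only later rows make up. A row lasts 1/12 s, in which the tool goes at most 41.7 mm and 7.16 degrees, less where a joint would pass 70% of its speed; a pose out of reach is approached as far as the arm can. A call with a gripper value outside its range is refused whole. The fingers move at their own pace and stop on an object; "newtons" is the grip in N (left out, the last holds). Time passes only in rows, so rows that repeat a pose let the fingers close. It gives the time, the measured TCP pose, the force, the opening and the grip force at its end, in the units of the state.
- manip.get_obs(): the state, without advancing time (a new reading comes with each control period).
- vision.capture(name): name is "scene" or "top" or "wrist"; returns the picture (400x640x3 uint8, red, green, blue); there is no depth.
- vision.calibration(name): a dict with "mtx" (3x3 intrinsics, pixels), "k1" (the pictures are not rectified: a ray, as slopes to the right and down, at radius r is drawn at 1 + k1 r^2 times it, then the intrinsics apply), "R" (3x3) and "t" (3): a world point X has camera coordinates R X + t. Camera axes: x right, y down, z forward; pixel columns grow to the right and rows downward; lengths in m; the calibration is good to about 2 mm. A picture is of the moment at which its call begins: read the wrist's pose just before it. calibration takes no time and is no camera call; for the wrist camera it gives the pose at the moment of the call.
- ticket.hand_in(): hands the job in; it is judged then, once.
Trained networks look in the newest picture that a camera, given by its name, has taken for a name from the list of things; names that differ only in an ending like _2 or _b are one class to them, and where a whole thing is asked for, a point or a joint stands for the part that bears it (a point fixed in the world has none). Each returns a list of dicts, best first, with "confidence" (0 to 1); they miss things now and then, are a little off and sometimes report something else, mostly with a low value. They report only what shows in the picture. A call takes as long as a camera call. They do not tell look-alikes from the thing itself.
- models.spot_in(name, camera): "centre" ([x, y, z] in m, in world coordinates, good to about 4 mm: the middle of the surface that is visible of it).
The state is a dict: "t": time; "qpos": joint angles; "joint_velocities": joint speeds; "effort": joint torques, N m; "position": TCP position; "tool_rot": TCP orientation; "ft_force": force on the tool from outside, world axes, zero at the start; "moment": the same for the moment, N m; "width": finger opening in m; "grasp_force": force on a finger pad.
Only numpy, scipy, OpenCV 4.12 (cv2) and the standard library are available. Lean on these libraries where they do the work, as an engineer would, in place of code of your own. Each camera call takes 0.05 s, during which the arm holds its last target. There are 200 camera calls.

TASK

Push the square steel bench block along the bench with the fingertips, without picking it up or tipping it, until it sits squarely home in the inside corner of the dark wooden L-shaped stop, flat against both of its fences, so that it cannot skid away under the hammer. Leave the two small pots and the orange wax block where they are, and let go of the block when it is home.

Things in the scene. Friction and masses are not known exactly. Their poses are not given: they have to be found in the camera images.
- bench_block: Loose grey steel bench block, square, 76 x 76 x 16 mm high, 0.5 to 0.9 kg, lying flat on the bench. Origin: centre of its underside; x and y are square to its four sides (each side 38 mm from the origin), z up. Its centre starts 80 to 115 mm out from each fence, its sides turned up to 0.4 rad from them. The way into the corner is clear.
- corner_stop: Dark brown wooden L, fixed to the bench. Origin: its inside corner, at bench level. Inner fence faces: the plane x = 0 (115 mm long, along -y) and the plane y = 0 (115 mm, along -x); both fences 20 mm wide, 14 mm high. The pocket is x, y negative: home, the block's centre is at x = y = -38 mm in this frame, sides parallel to x and y. The corner points away from the robot.
- flux_jar: Loose small white jar with an orange-edged label, 49 mm across, 32 mm high, standing outside the stop. Origin: centre of its underside. Not to be disturbed.
- black_lid_pot: Loose small white pot with a black lid, 45 mm across, 35 mm high, standing outside the stop. Origin: centre of its underside. Not to be disturbed.
- orange_wax: Loose orange-brown wax block, 32 x 50 x 14 mm, lying outside the stop. Origin: centre of its underside. Not to be disturbed.
- lamp_shade (a point): Middle of the lower rim of the bench lamp's big black shade, fixed and solid, hanging over the left of the bench: about 240 mm across, from 140 to 500 mm above the bench; its arm runs from the top of it to the back of the bench. Swing the arm round it, not through it.
Things that resemble listed ones, but are neither listed nor needed, are in the scene too. What is shaped like the bench_block but blue or yellow is not meant.

How it is judged:
At the end, for the whole second after the job is handed in: The steel block lies flat and at rest in the inside corner of the stop: its centre is within 3.5 mm of its home (38 mm) from each fence, its sides are within 0.06 rad of the fences. The pots and the wax stand within 15 mm of where they were (x of bench_block in the frame of corner_stop between -0.0415 and -0.034 m and y of bench_block in the frame of corner_stop between -0.0415 and -0.034 m and (angle between the x axis of bench_block and the x axis of corner_stop, either way round below 0.06 rad or angle between the x axis of bench_block and the y axis of corner_stop, either way round below 0.06 rad) and height (world z) of bench_block below 0.004 m and angle between bench_block's own z axis and vertical below 0.05 rad and linear speed of bench_block below 0.01 m/s and distance of each of flux_jar, black_lid_pot, orange_wax from where it was at the start of the episode below 0.015 m); the robot touches nothing.
It fails at once if the steel block is lifted off the bench or tipped (height (world z) of bench_block above 0.006 m or angle between bench_block's own z axis and vertical above 0.12 rad).
It fails at once if a pot or the wax block is moved more than 15 mm (distance of any of flux_jar, black_lid_pot, orange_wax from where it was at the start of the episode above 0.015 m).
It also fails if it takes over 61 s, if anything falls off the work surface, if the arm or the gripper's body presses on something with over 40 N, if the wrist force passes 120 N, or if a joint passes its speed limit or range.

## Working session

There is one attempt and no reset: what is moved stays moved. The work goes in short steps, Python scripts to look and compute and a tool call to move; the robot and the scene stay as the last step left them, time stands still between calls to the robot, and variables do not carry over. Pictures are saved under pics/ and viewed, at most 13 in all, crops included, and the job is handed in when it is done.

Besides the shell and the picture viewer there is one more tool, called after ">>>" as name(argument=value, ...), one argument or row to a line, values as JSON. arm_command: Moves the arm, as the interface text tells. Its arguments: {"type":"object","properties":{"moves":{"type":"array"},"newtons":{"type":"number"}},"required":["moves"]}

```bash
mkdir -p pics
cat > h.py <<'E'
import numpy as np, cv2
from bench import manip, vision, ticket, models
def snap(cam,fn):
    im=vision.capture(cam); cv2.imwrite('pics/'+fn,im[:,:,::-1]); return im
def px2w(cam,pts,z,c=None):
    c=c or vision.calibration(cam); K=np.array(c['mtx']);R=np.array(c['R']);t=np.array(c['t']);out=[]
    for u,v in pts:
        d=np.array([(u-K[0,2])/K[0,0],(v-K[1,2])/K[1,1]]);s=d.copy()
        for _ in range(30): s=d/(1+c['k1']*(s@s))
        r=R.T@np.array([*s,1.]);o=-R.T@t
        out.append(o+r*(z-o[2])/r[2])
    return np.array(out)
E
python3 - <<'E'
from h import *
snap('top','top1.png')
for n in ['bench_block','corner_stop','flux_jar','black_lid_pot','orange_wax']:
    print(n,[(np.round(d['centre'],3).tolist(),round(d['confidence'],2)) for d in models.spot_in(n,'top')][:3])
snap('scene','sc1.png')
o=manip.get_obs();print(o['t'],o['position'],o['tool_rot'],o['width'],manip.tcp_to_tips)
E
```

```text
bench_block [([0.524, -0.078, 0.018], 0.67), ([0.589, -0.209, 0.017], 0.61), ([0.5, -0.333, 0.014], 0.53)]
corner_stop [([0.692, -0.146, 0.017], 0.8), ([0.751, -0.199, 0.034], 0.21)]
flux_jar [([0.754, -0.199, 0.031], 0.6)]
black_lid_pot [([0.66, -0.059, 0.035], 0.58)]
orange_wax [([0.803, -0.097, 0.015], 0.49)]
0.35 [ 0.22638391 -0.60917454  0.23909867] [-3.14115396e+00  3.52022618e-05  3.55777279e-01] 0.08511192966788789 0.008
```

View pics/top1.png

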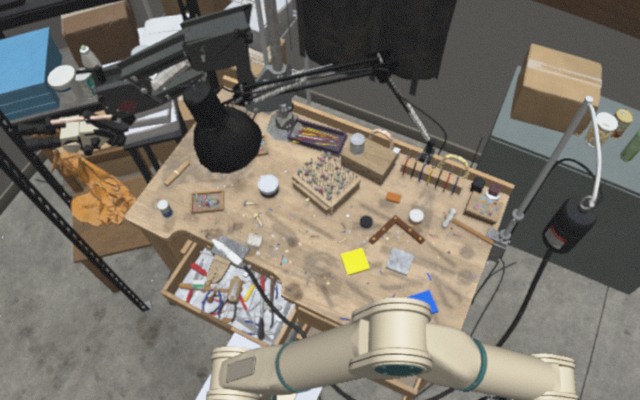

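View pics/sc1.png

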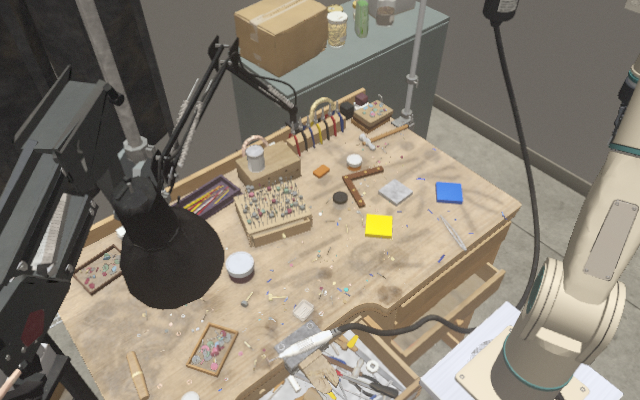

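>>> arm_command(
  moves=[
    [0.3,0.41,0.08,0,0,0,0],
    [0.3,0.41,0.08,0,0,0,0],
    [0.3,0.41,0.08,0,0,0,0],
    [0.3,0.41,0.08,0,0,0,0],
    [0.3,0.41,0.08,0,0,0,0],
    [0.3,0.41,0.08,0,0,0,0],
    [0.3,0.41,0.08,0,0,0,0],
    [0.3,0.41,0.08,0,0,0,0],
  ],
)

```text
t: 1.02
position: [0.4218, -0.3418, 0.2918]
tool_rot: [3.141, -0.0, 0.356]
ft_force: [1.0, -0.2, -0.1]
width: 0.0427
grasp_force: 0.0
```

>>> arm_command(
  moves=[
    [0.12,0.17,0.03,0,0,0,0],
    [0.12,0.17,0.03,0,0,0,0],
    [0.12,0.17,0.03,0,0,0,0],
    [0.12,0.17,0.03,0,0,0,0],
    [0.12,0.17,0.03,0,0,0,0],
    [0.12,0.17,0.03,0,0,0,0],
    [0.12,0.17,0.03,0,0,0,0],
  ],
)

```text
t: 1.6
position: [0.5428, -0.17, 0.3214]
tool_rot: [-3.141, -0.002, 0.363]
ft_force: [0.1, -1.0, -0.5]
width: 0.0431
grasp_force: 0.0
```

Run:
```python
from h import *
o=manip.get_obs();print(o['t'],o['position'],o['tool_rot'],o['width'])
im=snap('wrist','w1.png')
c=vision.calibration('wrist');print(c)
```

```text
1.6 [ 0.54275886 -0.16997316  0.32143195] [-3.14104936e+00 -1.80800248e-03  3.62520361e-01] 0.04312232450240323
{'mtx': array([[309.00594071,   0.        , 319.51258024],
       [  0.        , 309.00594071, 202.00613421],
       [  0.        ,   0.        ,   1.        ]]), 'k1': -0.0003501239298084898, 'R': array([[ 3.50896466e-01, -9.36414066e-01,  6.05762440e-04],
       [-8.94766812e-01, -3.35099339e-01,  2.95128421e-01],
       [-2.76159414e-01, -1.04101536e-01, -9.55457403e-01]]), 't': array([-0.35268157,  0.36437555,  0.58854924])}
```

View pics/w1.png

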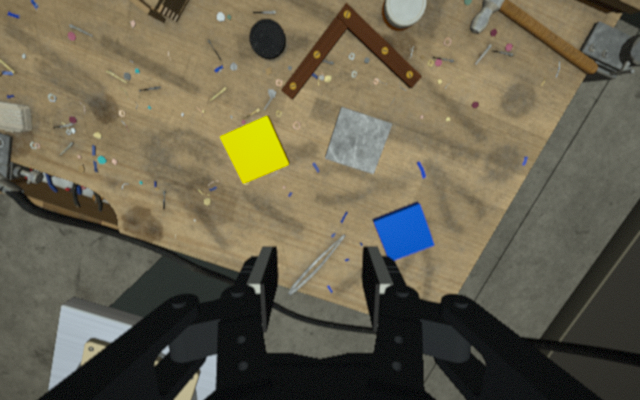

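The wrist view shows the steel block around (359,140), the stop's outer corner near (347,4), its ends near (290,95) and (414,82), and the yellow and blue look-alikes at (254,150) and (404,232). I'll segment the block and the stop.

```bash
cat >> h.py <<'E'
def polys(im,debug=None):
    hsv=cv2.cvtColor(im,cv2.COLOR_RGB2HSV); H,S,V=cv2.split(hsv)
    g=((S<45)&(V>90)).astype(np.uint8)*255
    b=((S>90)&(V<130)&(H<20)).astype(np.uint8)*255
    return g,b
def blob(mask,seed,k=3):
    m=cv2.morphologyEx(mask,cv2.MORPH_OPEN,np.ones((k,k)));m=cv2.morphologyEx(m,cv2.MORPH_CLOSE,np.ones((5,5)))
    n,l,st,ce=cv2.connectedComponentsWithStats(m)
    i=min((i for i in range(1,n) if st[i,4]>300),key=lambda i:np.hypot(*(ce[i]-seed)))
    c=max(cv2.findContours((l==i).astype(np.uint8),cv2.RETR_EXTERNAL,cv2.CHAIN_APPROX_NONE)[0],key=cv2.contourArea)
    return c
E
python3 - <<'E'
from h import *
im=cv2.imread('pics/w1.png')[:,:,::-1].copy();c=vision.calibration('wrist')
g,b=polys(im)
cg=blob(g,(359,140));cb=blob(b,(350,50))
w=px2w('wrist',cg[:,0].astype(float),0.016,c)[:,:2]
r=cv2.minAreaRect((w*1000).astype(np.float32));print('block',r)
wb=px2w('wrist',cb[:,0].astype(float),0.014,c)[:,:2]
r2=cv2.minAreaRect((wb*1000).astype(np.float32));print('stop',r2, cv2.boxPoints(r2))
p=cv2.approxPolyDP(cb,4,True)[:,0];print(p.tolist(),np.round(px2w('wrist',p.astype(float),0.014,c)[:,:2]*1000).tolist())
q=im[:,:,::-1].copy();cv2.drawContours(q,[cg,cb],-1,(0,255,0),1)
cv2.imwrite('pics/d1.png',cv2.resize(q[0:200,200:460],None,fx=3,fy=3))
E
```

```text
block ((587.8716430664062, -213.4523162841797), (75.735595703125, 75.65303039550781), 2.9990434646606445)
stop ((659.7005615234375, -176.95681762695312), (136.41143798828125, 143.7836456298828), 71.06698608398438) [[ 569.568   -218.1463 ]
 [ 705.57275 -264.7987 ]
 [ 749.8331  -135.76733]
 [ 613.82837  -89.11493]]
[[421, 75], [402, 56], [405, 48], [396, 40], [388, 42], [345, 3], [281, 91], [293, 98], [345, 30], [407, 86]] [[697.0, -259.0], [709.0, -226.0], [719.0, -225.0], [724.0, -211.0], [718.0, -202.0], [739.0, -134.0], [613.0, -92.0], [610.0, -110.0], [711.0, -145.0], [678.0, -248.0]]
```

View pics/d1.png

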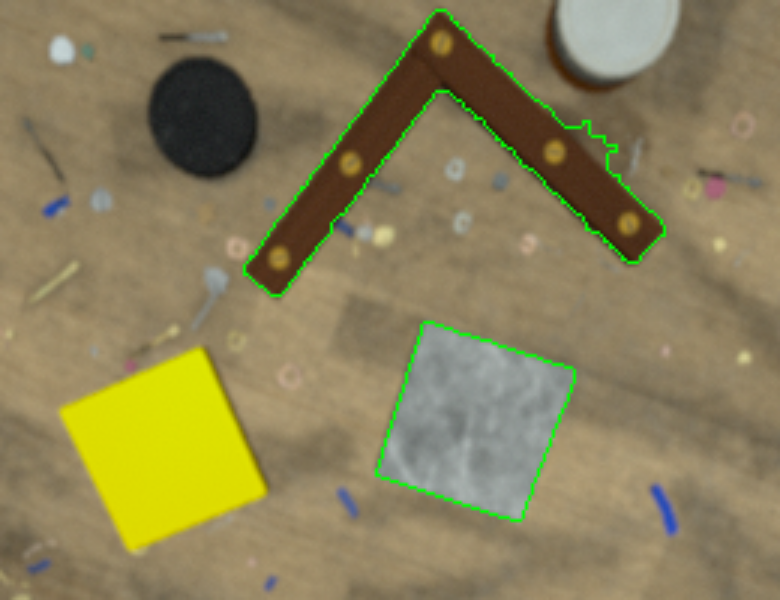

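>>> arm_command(
  moves=[
    [-0.021,-0.021,-0.25,0,0,-0.68,-0.2],
    [-0.021,-0.021,-0.25,0,0,-0.68,-0.2],
    [-0.021,-0.021,-0.25,0,0,-0.68,-0.2],
    [-0.021,-0.021,-0.25,0,0,-0.68,-0.2],
    [-0.021,-0.021,-0.25,0,0,-0.68,-0.2],
    [-0.021,-0.021,-0.25,0,0,-0.68,-0.2],
    [-0.021,-0.021,-0.25,0,0,-0.68,-0.2],
    [-0.021,-0.021,-0.25,0,0,-0.68,-0.2],
  ],
)

```text
t: 2.32
position: [0.5171, -0.1957, 0.0695]
tool_rot: [3.14, 0.006, -0.325]
ft_force: [0.5, 0.3, 0.3]
width: 0.0343
grasp_force: 0.0
```

Run:
```python
from h import *
o=manip.get_obs();print(o['t'],o['position'],o['tool_rot'],o['width'],o['qpos'])
im=snap('wrist','w2.png')
```

```text
2.3167 [ 0.51709575 -0.19573291  0.06945152] [ 3.14045039  0.00594275 -0.32532834] 0.03431448651603797 [ 0.2396607   0.74273188  0.10952949  1.921169   -0.15486345  0.49164293
 -1.43842924]
```

View pics/w2.png

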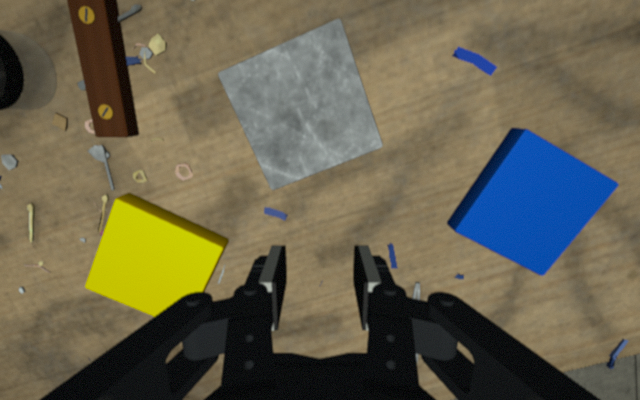

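>>> arm_command(
  moves=[
    [0.002,0.005,-0.03,0,0,0,-0.2],
    [0.002,0.005,-0.046,0,0,0,-0.2],
    [0.002,0.005,-0.05,0,0,0,-0.2],
    [0.002,0.005,-0.053,0,0,0,-0.2],
    [0.002,0.005,-0.055,0,0,0,-0.2],
    [0.002,0.005,-0.055,0,0,0,-0.2],
  ],
)

```text
t: 2.87
position: [0.5231, -0.1903, 0.018]
tool_rot: [3.142, -0.003, -0.324]
ft_force: [-0.3, 0.1, 0.6]
width: 0.0346
grasp_force: 0.0
```

>>> arm_command(
  moves=[
    [0,0,-0.003,0,0,0,-0.2],
    [0,0,-0.006,0,0,0,-0.2],
    [0.0047,-0.0016,-0.006,0,0,0,-0.2],
    [0.0095,-0.0032,-0.006,0,0,0,-0.2],
    [0.0142,-0.0048,-0.006,0,0,0,-0.2],
    [0.019,-0.0064,-0.006,0,0,0,-0.2],
    [0.0237,-0.008,-0.006,0,0,0,-0.2],
    [0.0284,-0.0095,-0.006,0,0,0,-0.2],
  ],
)

```text
t: 3.53
position: [0.5482, -0.197, 0.0098]
tool_rot: [-3.14, 0.006, -0.323]
ft_force: [-4.5, 3.6, 4.6]
width: 0.0342
grasp_force: 3.0
```

```bash
cat >> h.py <<'E'
A=-0.323; C=np.array([.7125,-.146]); X=np.array([np.cos(A),np.sin(A)]); Y=np.array([-np.sin(A),np.cos(A)])
def st(w): return np.array([(w-C)@X,(w-C)@Y]).T
def look(fn,cam='wrist',seed=None):
    o=manip.get_obs();c=vision.calibration(cam);im=snap(cam,fn);g,b=polys(im)
    if seed is None: seed=(310,110)
    cg=blob(g,seed);w=px2w(cam,cg[:,0].astype(float),.016,c)[:,:2]
    r=cv2.minAreaRect((w*1000).astype(np.float32))
    a=(r[2]-np.degrees(A)+45)%90-45
    print('t',o['t'],'tcp',np.round(st(o['position'][:2])*1000,1),'z',o['position'][2],'F',np.round(o['ft_force'],1))
    print('block world',np.round(r[0],1),'stop',np.round(st(np.array(r[0])/1000)*1000,1),'size',np.round(r[1],1),'deg',round(a,1))
E
python3 - <<'E'
from h import *
look('w3.png')
E
```

```text
t 3.5333 tcp [-139.6 -100.5] z 0.009769454293772177 F [-4.5  3.6  4.6]
block world [ 601.1 -218.9] stop [ -82.5 -104.5] size [73.7 73.8] deg 14.3
```

>>> arm_command(
  moves=[
    [0.0047,-0.0016,0.002,0,0,0,-0.2],
    [0.0095,-0.0032,0.002,0,0,0,-0.2],
    [0.0142,-0.0048,0.002,0,0,0,-0.2],
    [0.019,-0.0064,0.002,0,0,0,-0.2],
    [0.0237,-0.008,0.002,0,0,0,-0.2],
    [0.0284,-0.0095,0.002,0,0,0,-0.2],
    [0.0332,-0.0111,0.002,0,0,0,-0.2],
    [0.0379,-0.0127,0.002,0,0,0,-0.2],
  ],
)

```text
t: 4.25
position: [0.5882, -0.2124, 0.012]
tool_rot: [3.141, 0.001, -0.325]
ft_force: [-3.9, 1.1, -0.8]
width: 0.0341
grasp_force: 1.7
```

Run:
```python
from h import *
look('w4.png')
```

```text
t 4.25 tcp [ -96.8 -102.4] z 0.012036720980682442 F [-3.9  1.1 -0.8]
block world [ 632.1 -237. ] stop [ -47.4 -111.8] size [76.8 73.3] deg -0.1
```

>>> arm_command(
  moves=[
    [0.003,-0.001,0,0,0,0,-0.2],
    [0.0055,-0.0018,0,0,0,0,-0.2],
    [0.0055,-0.0018,0,0,0,0,-0.2],
    [-0.005,0.0016,0,0,0,0,-0.2],
    [-0.015,0.005,0,0,0,0,-0.2],
    [-0.025,0.008,0.03,0,0,0,-0.2],
    [-0.025,0.008,0.07,0,0,0,-0.2],
    [-0.025,0.008,0.1,0,0,0,-0.2],
  ],
)

```text
t: 4.97
position: [0.5649, -0.2047, 0.1146]
tool_rot: [3.141, -0.005, -0.324]
ft_force: [1.1, -0.8, -0.3]
width: 0.0344
grasp_force: 0.0
```

Run:
```python
from h import *
look('w5.png',seed=(300,130))
p=np.array([-40.5,-111.8-38-11-15])/1000
print(C+p[0]*X+p[1]*Y, manip.get_obs()['position'],manip.get_obs()['qpos'][6])
```

```text
t 4.9667 tcp [-121.4 -102.5] z 0.11462445615755212 F [ 1.1 -0.8 -0.3]
block world [ 637.2 -240.3] stop [ -41.5 -113.3] size [74.4 75. ] deg -0.4
[ 0.61829318 -0.29985371] [ 0.5688865  -0.20624541  0.12057048] -1.462211603302449
```

View pics/w5.png

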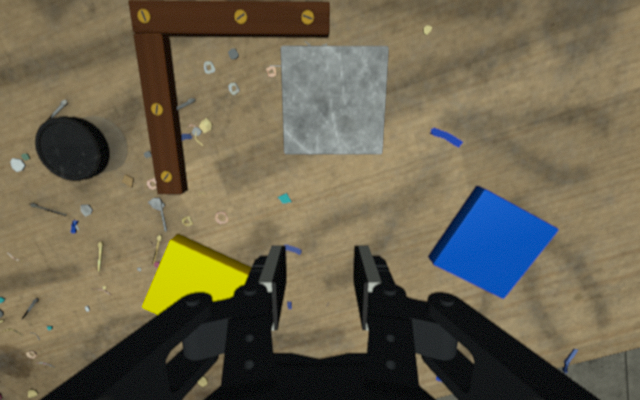

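The block is square to the fence at about (335,100), with a gap of a few mm. Next I'll go round to its other side for the second push.

>>> arm_command(
  moves=[
    [0.049,-0.094,0,0,0,0.8,-0.2],
    [0.049,-0.094,0,0,0,0.8,-0.2],
    [0.049,-0.094,0,0,0,0.8,-0.2],
    [0.049,-0.094,0,0,0,0.8,-0.2],
    [0.049,-0.094,0,0,0,0.8,-0.2],
    [0.049,-0.094,0,0,0,0.8,-0.2],
    [0.049,-0.094,0,0,0,0.8,-0.2],
    [0.049,-0.094,0,0,0,0.8,-0.2],
  ],
)

```text
t: 5.68
position: [0.6138, -0.2989, 0.1127]
tool_rot: [3.139, -0.003, 0.476]
ft_force: [0.1, 0.0, 0.1]
width: 0.0342
grasp_force: 0.0
```

>>> arm_command(
  moves=[
    [0,0,0,0,0,0.77,-0.2],
    [0,0,0,0,0,0.77,-0.2],
    [0,0,0,0,0,0.77,-0.2],
    [0,0,-0.03,0,0,0.77,-0.2],
    [0,0,-0.05,0,0,0.77,-0.2],
    [0,0,-0.06,0,0,0.77,-0.2],
    [0,0,-0.06,0,0,0.77,-0.2],
    [0,0,-0.06,0,0,0.77,-0.2],
  ],
)

```text
t: 6.35
position: [0.6127, -0.2982, 0.052]
tool_rot: [3.141, -0.0, 1.242]
ft_force: [-0.1, 0.6, 1.0]
width: 0.0345
grasp_force: 0.0
```

Run:
```python
from h import *
print(manip.get_obs()['tool_rot'],manip.get_obs()['position'])
look('w6.png',seed=(320,110))
```

```text
[ 3.14061206e+00 -4.18901908e-04  1.24202284e+00] [ 0.61269956 -0.29818982  0.05196478]
t 6.35 tcp [ -46.3 -176. ] z 0.051964782347122984 F [-0.1  0.6  1. ]
block world [ 637.4 -240. ] stop [ -41.4 -112.9] size [74.1 75. ] deg -0.4
```

View pics/w6.png

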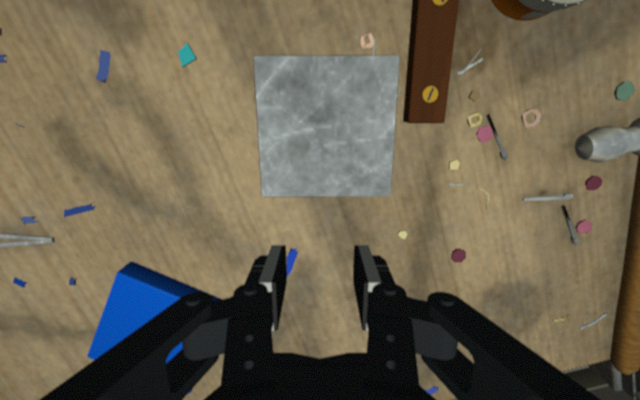

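The block spans (255–398, 55–195), clear of both fingers, and blue stays off to the left. Now I'll descend and push along y'.

>>> arm_command(
  moves=[
    [0.0047,-0.0016,-0.02,0,0,0,-0.2],
    [0.0047,-0.0016,-0.034,0,0,0,-0.2],
    [0.0047,-0.0016,-0.039,0,0,0,-0.2],
    [0.0047,-0.0016,-0.039,0,0,0,-0.2],
    [0.0066,0.004,-0.039,0,0,0,-0.2],
    [0.0082,0.0088,-0.039,0,0,0,-0.2],
    [0.0098,0.0135,-0.039,0,0,0,-0.2],
    [0.0114,0.0183,-0.039,0,0,0,-0.2],
  ],
)

```text
t: 7.07
position: [0.6237, -0.2809, 0.0141]
tool_rot: [3.14, 0.003, 1.245]
ft_force: [-1.5, -4.6, 1.7]
width: 0.034
grasp_force: 2.7
```

>>> arm_command(
  moves=[
    [0.0016,0.0047,0,0,0,0,-0.2],
    [0.0032,0.0095,0,0,0,0,-0.2],
    [0.0048,0.0142,0,0,0,0,-0.2],
    [0.0063,0.019,0,0,0,0,-0.2],
    [0.0079,0.0237,0,0,0,0,-0.2],
    [0.0095,0.0284,0,0,0,0,-0.2],
    [0.0111,0.0332,0,0,0,0,-0.2],
    [0.0127,0.0379,0,0,0,0,-0.2],
  ],
)

```text
t: 7.73
position: [0.6361, -0.2439, 0.0141]
tool_rot: [3.14, 0.003, 1.244]
ft_force: [-1.0, -4.8, 2.2]
width: 0.0338
grasp_force: 2.8
```

Run:
```python
from h import *
look('w7.png',seed=(320,140))
```

```text
t 7.7333 tcp [ -41.4 -117.1] z 0.01410375351697886 F [-1.  -4.8  2.2]
block world [ 651.2 -198.1] stop [-41.6 -68.8] size [73.5 74.2] deg -0.2
```

>>> arm_command(
  moves=[
    [0.0016,0.0047,0,0,0,0,-0.2],
    [0.0032,0.0095,0,0,0,0,-0.2],
    [0.0048,0.0142,0,0,0,0,-0.2],
    [0.0063,0.019,0,0,0,0,-0.2],
    [0.0076,0.0228,0,0,0,0,-0.2],
    [0.0083,0.0247,0,0,0,0,-0.2],
    [0.0089,0.0265,0,0,0,0,-0.2],
  ],
)

```text
t: 8.37
position: [0.645, -0.2173, 0.0141]
tool_rot: [3.14, 0.003, 1.245]
ft_force: [-2.8, -5.1, 3.5]
width: 0.0335
grasp_force: 3.1
```

>>> arm_command(
  moves=[
    [0.0003,0.001,0,0,0,0,-0.2],
    [0.0006,0.0019,0,0,0,0,-0.2],
  ],
)

```text
t: 8.53
position: [0.6455, -0.2157, 0.0141]
tool_rot: [3.14, 0.003, 1.245]
ft_force: [-2.6, -6.7, 3.4]
width: 0.0339
grasp_force: 3.1
```

Run:
```python
from h import *
look('w8.png',seed=(320,140))
```

```text
t 8.5333 tcp [-41.4 -87.4] z 0.014100614849792113 F [-2.6 -6.7  3.4]
block world [ 661.4 -167. ] stop [-41.8 -36.1] size [79.3 73.7] deg -0.2
```

View pics/w8.png

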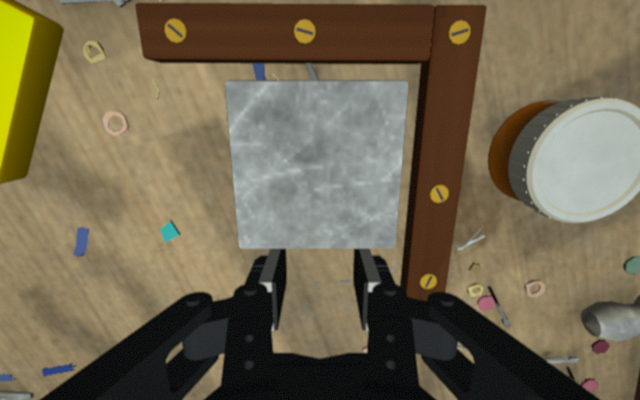

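The picture still shows clear gaps to the top fence (62 → 80 px) and the right fence, so my corner estimate is several mm off. I'll keep creeping in until the force shows contact.

>>> arm_command(
  moves=[
    [0.0006,0.0019,0,0,0,0,-0.2],
    [0.0013,0.0038,0,0,0,0,-0.2],
    [0.0013,0.0038,0,0,0,0,-0.2],
  ],
)

```text
t: 8.83
position: [0.647, -0.2114, 0.0141]
tool_rot: [3.14, 0.003, 1.245]
ft_force: [-1.6, -6.3, 2.9]
width: 0.0345
grasp_force: 2.8
```

>>> arm_command(
  moves=[
    [0.0003,0.001,0,0,0,0,-0.2],
    [0.0006,0.0019,0,0,0,0,-0.2],
    [0.0006,0.0019,0,0,0,0,-0.2],
  ],
)

```text
t: 9.08
position: [0.6475, -0.2098, 0.0141]
tool_rot: [3.14, 0.003, 1.245]
ft_force: [-2.1, -5.1, 3.7]
width: 0.0345
grasp_force: 2.8
```

Run:
```python
from h import *
look('w9.png',seed=(320,140))
im=cv2.imread('pics/w9.png'); cv2.imwrite('pics/w9c.png',cv2.resize(im[0:270,120:500],None,fx=2,fy=2))
```

```text
t 9.0833 tcp [-41.4 -81.1] z 0.014100093493092205 F [-2.1 -5.1  3.7]
block world [ 662.3 -164.2] stop [-41.8 -33.2] size [74.8 73.7] deg -0.4
```

View pics/w9c.png

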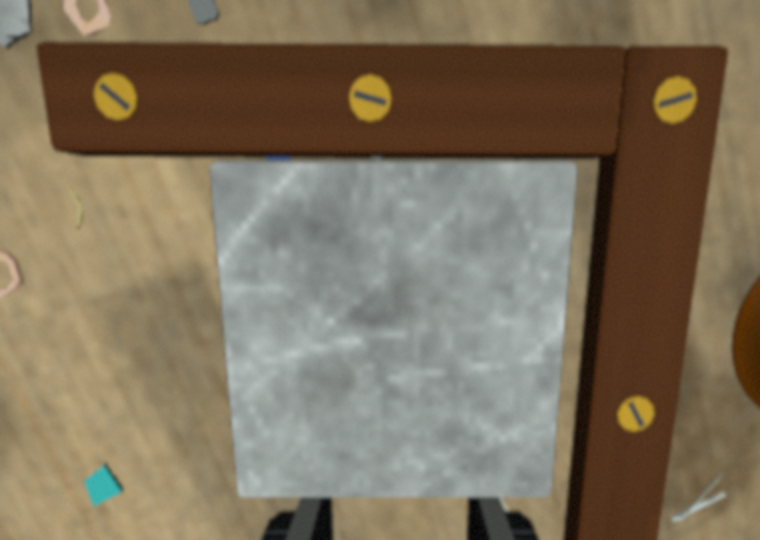

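The zoom shows about 1–2 mm left at the top fence, and about 5 mm (top right, 575 → 598 px) at the right fence, square.

>>> arm_command(
  moves=[
    [0.0003,0.001,0,0,0,0,-0.2],
    [0.0006,0.0019,0,0,0,0,-0.2],
    [0.0006,0.0019,0,0,0,0,-0.2],
  ],
)

```text
t: 9.38
position: [0.6478, -0.2087, 0.0141]
tool_rot: [3.141, 0.004, 1.244]
ft_force: [-3.1, -6.5, 2.7]
width: 0.0344
grasp_force: 3.4
```

>>> arm_command(
  moves=[
    [0.0003,0.001,0,0,0,0,-0.2],
    [0.0006,0.0019,0,0,0,0,-0.2],
    [0.0006,0.0019,0,0,0,0,-0.2],
  ],
)

```text
t: 9.63
position: [0.6478, -0.2087, 0.0141]
tool_rot: [3.141, 0.006, 1.243]
ft_force: [-3.1, -8.1, 4.1]
width: 0.0342
grasp_force: 4.7
```

>>> arm_command(
  moves=[
    [0.0006,0.0019,0,0,0,0,-0.2],
    [0.0013,0.0038,0,0,0,0,-0.2],
    [0.0013,0.0038,0,0,0,0,-0.2],
  ],
)

```text
t: 9.88
position: [0.6477, -0.2084, 0.0141]
tool_rot: [-3.142, 0.011, 1.242]
ft_force: [-4.9, -13.2, 5.6]
width: 0.0343
grasp_force: 7.3
```

>>> arm_command(
  moves=[
    [-0.0032,-0.0095,0,0,0,0,-0.2],
    [-0.0064,-0.019,0,0,0,0,-0.2],
    [-0.0064,-0.019,0.03,0,0,0,-0.2],
    [-0.0064,-0.019,0.07,0,0,-0.1,-0.2],
    [-0.0064,-0.019,0.1,0,0,-0.2,-0.2],
    [-0.0064,-0.019,0.1,0,0,-0.3,-0.2],
  ],
)

```text
t: 10.38
position: [0.6488, -0.2185, 0.1203]
tool_rot: [3.131, -0.007, 0.941]
ft_force: [1.1, 0.8, 0.1]
width: 0.0344
grasp_force: 0.0
```

Run:
```python
from h import *
o=manip.get_obs();p=np.array([-41.7-49-16,-31.6])/1000
q=C+p[0]*X+p[1]*Y;print(o['tool_rot'],o['position'],q,q-o['position'][:2])
```

```text
[ 3.13099635 -0.00686773  0.94144469] [ 0.64876082 -0.21851145  0.12034422] [ 0.60128748 -0.14209793] [-0.04747334  0.07641352]
```

>>> arm_command(
  moves=[
    [-0.049,0.072,0,0,0,-0.8,-0.2],
    [-0.049,0.072,0,0,0,-0.8,-0.2],
    [-0.049,0.072,0,0,0,-0.8,-0.2],
    [-0.049,0.072,0,0,0,-0.8,-0.2],
    [-0.049,0.072,0,0,0,-0.8,-0.2],
    [-0.049,0.072,0,0,0,-0.8,-0.2],
    [-0.049,0.072,0,0,0,-0.8,-0.2],
    [-0.049,0.072,0,0,0,-0.8,-0.2],
  ],
)

```text
t: 11.05
position: [0.595, -0.1453, 0.1131]
tool_rot: [-3.14, -0.0, 0.146]
ft_force: [-0.6, -0.2, -0.1]
width: 0.034
grasp_force: 0.0
```

>>> arm_command(
  moves=[
    [0,0,0,0,0,-0.465,-0.2],
    [0,0,0,0,0,-0.465,-0.2],
    [0,0,-0.01,0,0,-0.465,-0.2],
    [0,0,-0.04,0,0,-0.465,-0.2],
    [0,0,-0.06,0,0,-0.465,-0.2],
    [0,0,-0.06,0,0,-0.465,-0.2],
  ],
)

```text
t: 11.55
position: [0.592, -0.1449, 0.0493]
tool_rot: [-3.141, 0.008, -0.317]
ft_force: [-0.6, -1.1, -0.8]
width: 0.0343
grasp_force: 0.0
```

Run:
```python
from h import *
print(manip.get_obs()['tool_rot'],manip.get_obs()['position'])
look('w10.png',seed=(320,110))
```

```text
[-3.14099441  0.00751282 -0.31658858] [ 0.59195921 -0.14487584  0.04929741]
t 11.55 tcp [-114.7  -37.2] z 0.04929741436974463 F [-0.6 -1.1 -0.8]
block world [ 662.6 -163.2] stop [-41.9 -32.1] size [74.3 73.9] deg -0.5
```

View pics/w10.png

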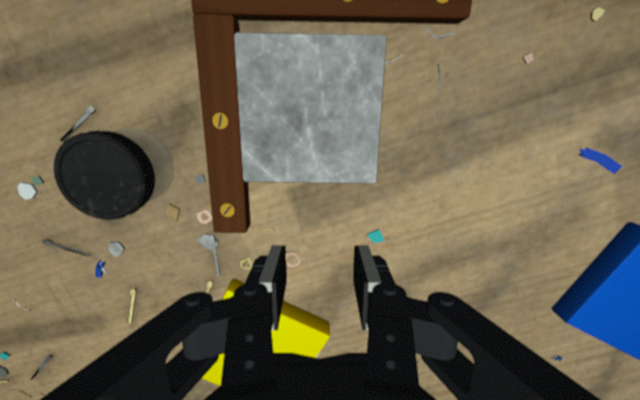

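The block is flush against the left fence, with a gap of about 15 px at the top fence. The yellow block at (275,335) lies close behind my fingers, so I'll check it before descending.

Run:
```python
from h import *
im=cv2.imread('pics/w10.png');c=vision.calibration('wrist')
h=cv2.cvtColor(im,cv2.COLOR_BGR2HSV);m=((h[:,:,0]>22)&(h[:,:,0]<35)&(h[:,:,1]>180)).astype(np.uint8)
m=cv2.morphologyEx(m,cv2.MORPH_OPEN,np.ones((3,3)))
ys,xs=np.nonzero(m);w=st(px2w('wrist',np.c_[xs,ys].astype(float),.016,c)[:,:2])*1000
w=w[w[:,1]>-90]
print('max x',w[w[:,0].argmax()],'min y',w[w[:,1].argmin()])
for lo in range(-60,20,10):
    s=w[(w[:,1]>lo)&(w[:,1]<lo+10)]
    print(lo,s[:,0].max() if len(s) else None)
```

```text
max x [-140.73317723   13.2274596 ] min y [-182.57363781  -44.64721976]
-60 None
-50 -169.96991485014883
-40 -163.90787871160336
-30 -159.43902025493608
-20 -156.49176745709534
-10 -178.03607396688992
0 None
10 -140.73317722534034
```

Yellow is clear, 15 mm or more behind. I'll descend and push along x'.

>>> arm_command(
  moves=[
    [0.0076,-0.0025,-0.02,0,0,-0.012,-0.2],
    [0.0076,-0.0025,-0.032,0,0,-0.012,-0.2],
    [0.0076,-0.0025,-0.036,0,0,-0.012,-0.2],
    [0.0123,-0.0041,-0.036,0,0,-0.012,-0.2],
    [0.017,-0.0057,-0.036,0,0,-0.012,-0.2],
    [0.0217,-0.0073,-0.036,0,0,-0.012,-0.2],
    [0.0236,-0.0079,-0.036,0,0,-0.012,-0.2],
    [0.0236,-0.0079,-0.036,0,0,-0.012,-0.2],
  ],
)

```text
t: 12.27
position: [0.6173, -0.1544, 0.0177]
tool_rot: [-3.142, 0.003, -0.331]
ft_force: [-4.1, 1.6, 3.3]
width: 0.0337
grasp_force: 2.3
```

>>> arm_command(
  moves=[
    [0.001,-0.0003,0,0,0,0,-0.2],
    [0.0019,-0.0006,0,0,0,0,-0.2],
    [0.0028,-0.001,0,0,0,0,-0.2],
    [0.0038,-0.0013,0,0,0,0,-0.2],
    [0.0038,-0.0013,0,0,0,0,-0.2],
  ],
)

```text
t: 12.68
position: [0.62, -0.1554, 0.0176]
tool_rot: [3.142, 0.005, -0.331]
ft_force: [-6.4, 2.0, 3.9]
width: 0.0337
grasp_force: 3.4
```

>>> arm_command(
  moves=[
    [0.001,-0.0003,0,0,0,0,-0.2],
    [0.0019,-0.0006,0,0,0,0,-0.2],
    [0.0028,-0.001,0,0,0,0,-0.2],
    [0.0028,-0.001,0,0,0,0,-0.2],
  ],
)

```text
t: 13.02
position: [0.6216, -0.1559, 0.0175]
tool_rot: [-3.141, 0.008, -0.331]
ft_force: [-8.1, 2.4, 7.0]
width: 0.034
grasp_force: 4.5
```

>>> arm_command(
  moves=[
    [0.001,-0.0003,0,0,0,0,-0.2],
    [0.0019,-0.0006,0,0,0,0,-0.2],
    [0.0028,-0.001,0,0,0,0,-0.2],
    [0.0028,-0.001,0,0,0,0,-0.2],
  ],
)

```text
t: 13.35
position: [0.6217, -0.1559, 0.0172]
tool_rot: [-3.141, 0.014, -0.331]
ft_force: [-13.7, 4.8, 11.6]
width: 0.0342
grasp_force: 7.1
```

>>> arm_command(
  moves=[
    [0.001,-0.0003,0,0,0,0,-0.2],
    [0.0019,-0.0006,0,0,0,0,-0.2],
    [0.0028,-0.001,0,0,0,0,-0.2],
    [0.0028,-0.001,0,0,0,0,-0.2],
  ],
)

```text
t: 13.68
position: [0.6218, -0.1559, 0.017]
tool_rot: [-3.141, 0.019, -0.331]
ft_force: [-18.3, 5.8, 14.8]
width: 0.0342
grasp_force: 9.7
```

Run:
```python
from h import *
look('w11.png',seed=(320,140))
im=cv2.imread('pics/w11.png'); cv2.imwrite('pics/w11c.png',cv2.resize(im[0:270,150:530],None,fx=2,fy=2))
```

```text
t 13.6833 tcp [-82.8 -38.2] z 0.017004606308722067 F [-18.3   5.8  14.8]
block world [ 670.2 -165.9] stop [-33.8 -32.3] size [73.9 74. ] deg -0.4
```

View pics/w11c.png

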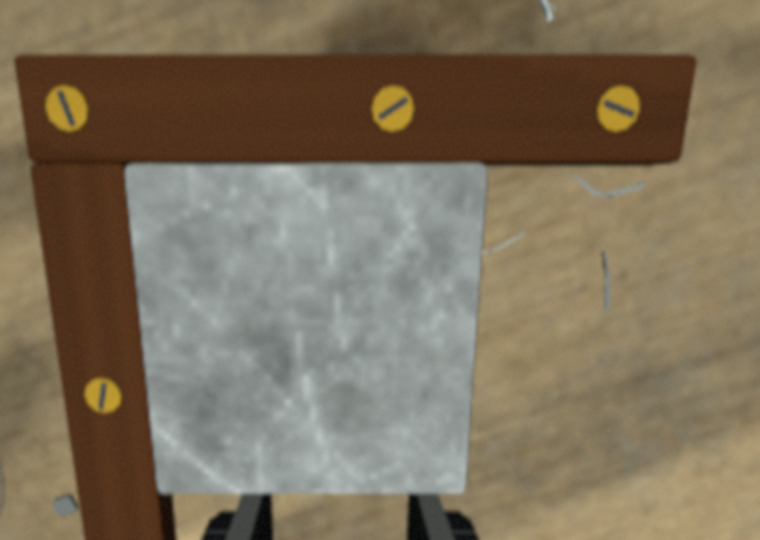

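The block sits flush against both fences. Backing off horizontally, then up.

>>> arm_command(
  moves=[
    [-0.0095,0.0032,0,0,0,0,-0.2],
    [-0.019,0.0063,0,0,0,0,-0.2],
    [-0.0285,0.0095,0,0,0,0,-0.2],
    [-0.0285,0.0095,0.03,0,0,0,-0.2],
    [-0.0285,0.0095,0.06,0,0,0,-0.2],
    [-0.0285,0.0095,0.09,0,0,0,-0.2],
    [-0.0285,0.0095,0.09,0,0,0,-0.2],
    [-0.0285,0.0095,0.09,0,0,0,-0.2],
  ],
)

```text
t: 14.4
position: [0.6046, -0.1502, 0.11]
tool_rot: [-3.141, -0.007, -0.331]
ft_force: [-0.3, -1.3, -0.6]
width: 0.0345
grasp_force: 0.0
```

Run:
```python
from h import *
look('w12.png',seed=(310,130))
print(ticket.hand_in())
```

```text
t 14.4 tcp [-101.   -38.2] z 0.11004628131776273 F [-0.3 -1.3 -0.6]
block world [ 670.  -165.7] stop [-34.  -32.2] size [74.6 74. ] deg -0.4
the job is handed in; nothing more can be done
None
```

The steel block is home in the corner, flat against both fences in the last close-up and unmoved after I let go; the arm never went near the pots or wax, and I handed the job in at about 14.4 s of the 61 s (no verdict came back).

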